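Load the end-boring and dowelling machine

TASK

Load the boring machine and start it: slide every rail on the bench into a lane of its own until its end is against the stop plate and it holds the limit-switch lever aside, push the leg round end first into the V-block until it rests on both flanks and against the stop, and lay every orange dowel cassette flat, dowels up, in the magazine drawer and slide the drawer fully shut. Only when all of that is in place, press the green start button fully down and let it go; leave everything seated, and do not disturb the drill, the glue bottle or the tape measure.

Things in the scene. Friction and masses are not known exactly. Their poses are not given: they have to be found in the camera images.
- rail1_c (a point): a pale planed wooden rail, a square batten 120 long, 34 x 34 in section, about 120 g, lying on the bench; point at its centre (17 above what it lies on), x along its length; both ends and all four long faces are alike. Two or three of the three rails are there, the others are absent (None)
- rail2_c (a point): a pale planed wooden rail, a square batten 120 long, 34 x 34 in section, about 120 g, lying on the bench; point at its centre (17 above what it lies on), x along its length; both ends and all four long faces are alike. Two or three of the three rails are there, the others are absent (None)
- rail3_c (a point): a pale planed wooden rail, a square batten 120 long, 34 x 34 in section, about 120 g, lying on the bench; point at its centre (17 above what it lies on), x along its length; both ends and all four long faces are alike. Two or three of the three rails are there, the others are absent (None)
- leg_c (a point): dark wooden leg 130 long, about 100 g: the front 95 is round, 32 diameter; the rear 35 is square, 32 x 32, flush with the round, so it lies flat without rolling. Point on its axis, half-way along, 16 above what it lies on; x towards the round end: round end at x = +65, square part from x = -65 to -30
- leg_tip (a point): centre of the leg's round end face, 65 ahead of leg_c along its axis
- cassette1_c (a point): an orange dowel cassette, a flat tray 70 (x) x 44 (y) x 30 high filled with wooden dowels, about 120 g, lying on the bench with the dowels up; point at its centre, 15 above its underside, z up. One or two of the two are there, the other is absent (None)
- cassette2_c (a point): an orange dowel cassette, a flat tray 70 (x) x 44 (y) x 30 high filled with wooden dowels, about 120 g, lying on the bench with the dowels up; point at its centre, 15 above its underside, z up. One or two of the two are there, the other is absent (None)
- machine: grey and green end-boring machine, fixed; origin under the middle of its 320 wide bed, x towards the stop plate, y left. Bed top 50 above the bench, from x = -115 to the steel stop plate (face at x = +95, 36 above the bed); the green boring head behind it is 62 above the bed. From left to right, 80 apart: lanes 1, 2, 3 and the V-block
- lane1 (a point): lane for one rail: point on the bed, mid-lane, at the foot of the stop face; x along the lane to the stop, y left, z up. Aluminium guides 9 high flare from 39 apart at the bed to 49 at their tops; they start 190 back from the stop; the left one ends 52 short of it, where the switch stands. A rail that is home touches the stop, its centre at x = -60, z = +17
- lever1 (a joint): limit-switch lever of lane 1, rad: 0 at rest (light spring), the arm then slanting 0.6 rad into the lane; the front edge of a rail slid towards the stop swings it aside to the left (growing, at most 0.65), and the side of the rail then holds it at about 0.3 to 0.5
- lane2 (a point): lane for one rail: point on the bed, mid-lane, at the foot of the stop face; x along the lane to the stop, y left, z up. Aluminium guides 9 high flare from 39 apart at the bed to 49 at their tops; they start 190 back from the stop; the left one ends 52 short of it, where the switch stands. A rail that is home touches the stop, its centre at x = -60, z = +17
- lever2 (a joint): limit-switch lever of lane 2, rad: 0 at rest (light spring), the arm then slanting 0.6 rad into the lane; the front edge of a rail slid towards the stop swings it aside to the left (growing, at most 0.65), and the side of the rail then holds it at about 0.3 to 0.5
- lane3 (a point): lane for one rail: point on the bed, mid-lane, at the foot of the stop face; x along the lane to the stop, y left, z up. Aluminium guides 9 high flare from 39 apart at the bed to 49 at their tops; they start 190 back from the stop; the left one ends 52 short of it, where the switch stands. A rail that is home touches the stop, its centre at x = -60, z = +17
- lever3 (a joint): limit-switch lever of lane 3, rad: 0 at rest (light spring), the arm then slanting 0.6 rad into the lane; the front edge of a rail slid towards the stop swings it aside to the left (growing, at most 0.65), and the side of the rail then holds it at about 0.3 to 0.5
- roller1 (a point): lane 1 (lanes 2 and 3 alike): yellow roller (10 diameter) at the end of the lever's 30 long red arm, 19 above the bed; hinge pin 39 back from the stop and 28 left of mid-lane, on a black housing 12 high. It gives only sideways, never downwards: set a rail down with its front end at least 35 short of the stop, then slide it in
- vee (a point): V-block, two 45 degree flanks open upwards, from the stop back 92, cheeks 22 above the bed and 33 either side. Point on the axis a 32 round takes in it, at the stop face, 27.5 above the bed; x towards the stop, y left, z up. A leg that is home has its centre at x = -65, y = z = 0; its square part then stands just outside the V, 11 above the bed
- magazine_drawer0 (a joint): drawer of the dowel magazine in m: 0 shut, starts about 0.11 open, slides out towards the robot; it stays where it is left and needs a push of about 2 to 3 N
- drawer_floor (a point): middle of the drawer's inner floor, about 22 above the bench; x into the cabinet (shutting), y left, z up. Inside 145 (x) x 178 (y), walls 36 and front 45 above the floor. With the drawer open, the part from x = -72 to about +25 is clear of the cabinet, whose top is 80 above the bench
- magazine_drawer0_handle (a point): middle of the drawer's bar handle, a bar about 10 thick and 110 long along y, 35 in front of the drawer's front panel, about 44 above the bench; same axes as the drawer floor. Pushing it along x shuts the drawer
- start (a joint): green start button, m: 0 released, 0.006 fully down (spring, 5 N), springs back
- start_top (a point): centre of the top of the green start button (32 diameter, on a yellow collar) on top of the magazine cabinet, about 102 above the bench; pressed downwards
- drill: blue cordless drill standing on its battery, about 215 high and 250 long, origin under its battery's middle; a bystander
- glue: yellow glue bottle with a red cap, 60 diameter, 170 high, origin under its middle; a bystander
- tape: yellow tape measure 70 x 35 x 60 high, origin under its middle; a bystander
There are look-alikes about, which are no part of the job. What is shaped like the part that bears cassette2_c but red or turquoise is not meant.

How it is judged:
On the way, in this order (a step that is already met when the one before it is completed fails the run):
1. every rail is home in a lane with its lever held aside, the leg is home in the V-block, every cassette lies in the drawer and the drawer is shut (((x of rail1_c in the frame of lane1 between -0.0645 and -0.057 m and y of rail1_c in the frame of lane1 between -0.006 and 0.006 m and z of rail1_c in the frame of lane1 between 0.013 and 0.021 m and angle between the x axis of rail1_c and the x axis of lane1, either way round below 0.1 rad and value of joint lever1 above 0.2 rad) or (x of rail1_c in the frame of lane2 between -0.0645 and -0.057 m and y of rail1_c in the frame of lane2 between -0.006 and 0.006 m and z of rail1_c in the frame of lane2 between 0.013 and 0.021 m and angle between the x axis of rail1_c and the x axis of lane2, either way round below 0.1 rad and value of joint lever2 above 0.2 rad) or (x of rail1_c in the frame of lane3 between -0.0645 and -0.057 m and y of rail1_c in the frame of lane3 between -0.006 and 0.006 m and z of rail1_c in the frame of lane3 between 0.013 and 0.021 m and angle between the x axis of rail1_c and the x axis of lane3, either way round below 0.1 rad and value of joint lever3 above 0.2 rad)) and ((x of rail2_c in the frame of lane1 between -0.0645 and -0.057 m and y of rail2_c in the frame of lane1 between -0.006 and 0.006 m and z of rail2_c in the frame of lane1 between 0.013 and 0.021 m and angle between the x axis of rail2_c and the x axis of lane1, either way round below 0.1 rad and value of joint lever1 above 0.2 rad) or (x of rail2_c in the frame of lane2 between -0.0645 and -0.057 m and y of rail2_c in the frame of lane2 between -0.006 and 0.006 m and z of rail2_c in the frame of lane2 between 0.013 and 0.021 m and angle between the x axis of rail2_c and the x axis of lane2, either way round below 0.1 rad and value of joint lever2 above 0.2 rad) or (x of rail2_c in the frame of lane3 between -0.0645 and -0.057 m and y of rail2_c in the frame of lane3 between -0.006 and 0.006 m and z of rail2_c in the frame of lane3 between 0.013 and 0.021 m and angle between the x axis of rail2_c and the x axis of lane3, either way round below 0.1 rad and value of joint lever3 above 0.2 rad)) and ((x of rail3_c in the frame of lane1 between -0.0645 and -0.057 m and y of rail3_c in the frame of lane1 between -0.006 and 0.006 m and z of rail3_c in the frame of lane1 between 0.013 and 0.021 m and angle between the x axis of rail3_c and the x axis of lane1, either way round below 0.1 rad and value of joint lever1 above 0.2 rad) or (x of rail3_c in the frame of lane2 between -0.0645 and -0.057 m and y of rail3_c in the frame of lane2 between -0.006 and 0.006 m and z of rail3_c in the frame of lane2 between 0.013 and 0.021 m and angle between the x axis of rail3_c and the x axis of lane2, either way round below 0.1 rad and value of joint lever2 above 0.2 rad) or (x of rail3_c in the frame of lane3 between -0.0645 and -0.057 m and y of rail3_c in the frame of lane3 between -0.006 and 0.006 m and z of rail3_c in the frame of lane3 between 0.013 and 0.021 m and angle between the x axis of rail3_c and the x axis of lane3, either way round below 0.1 rad and value of joint lever3 above 0.2 rad)) and x of leg_c in the frame of vee between -0.0695 and -0.062 m and y of leg_c in the frame of vee between -0.003 and 0.003 m and z of leg_c in the frame of vee between -0.003 and 0.003 m and x of leg_tip in the frame of vee above -0.006 m and angle between the x axis of leg_c and the x axis of vee, either way round below 0.06 rad and x of cassette1_c in the frame of drawer_floor between -0.075 and 0.075 m and y of cassette1_c in the frame of drawer_floor between -0.09 and 0.09 m and z of cassette1_c in the frame of drawer_floor between 0.008 and 0.022 m and angle between each of cassette1_c, cassette2_c's own z axis and vertical below 0.2 rad and x of cassette2_c in the frame of drawer_floor between -0.075 and 0.075 m and y of cassette2_c in the frame of drawer_floor between -0.09 and 0.09 m and z of cassette2_c in the frame of drawer_floor between 0.008 and 0.022 m and value of joint magazine_drawer0 below 0.006 m), for 0.2 s.
2. the start button is pressed down (value of joint start above 0.004 m), for 0.05 s.
At the end, for the whole second after the job is handed in: every rail flat in its lane within 4 mm of the stop and 6 mm of mid-lane, its lever swung over 0.2 rad; leg within 4 mm of the stop and 3 mm of the V's axis; every cassette flat on the drawer floor, dowels up; drawer shut to 6 mm; start pressed after that and released (all of step 1 and value of joint start below 0.002 m); the robot touches nothing.
It fails at once if the start button is pressed while the drawer is still open (value of joint start above 0.003 m and value of joint magazine_drawer0 above 0.02 m).
It fails at once if the drill is disturbed by more than 3 cm (distance of drill from where it was at the start of the episode above 0.03 m).
It fails at once if the glue is disturbed by more than 3 cm (distance of glue from where it was at the start of the episode above 0.03 m).
It fails at once if the tape is disturbed by more than 3 cm (distance of tape from where it was at the start of the episode above 0.03 m).
Of rail1, rail2, rail3 only 2 to 3 are there at a start; the rules pass over those that are not, and their reading is None.
Of cassette1, cassette2 only 1 to 2 are there at a start; the rules pass over those that are not, and their reading is None.
At some moment in a run one of rail1, rail2, rail3, cassette1, cassette2 may be knocked a few centimetres aside while the robot is not near it.
Once in a run the grip may slacken for a moment while it holds something.
It also fails if it takes over 210 s, if anything falls off the work surface, if the arm or the gripper's body presses on something with over 40 N, if the wrist force passes 120 N, or if a joint passes its speed limit or range.

ROBOT

A 6-joint arm with a two-finger parallel gripper is mounted at the origin on the work surface. World frame = base frame: x ahead of the robot, y to its left, z up, the work surface at z = 0. Lengths are in m, angles in rad, forces in N, time in s.
With the tool pointing down it reaches from about 0.35 to 0.775 m from the base axis. Payload 7.3 kg.
Tool frame: the origin (TCP) lies at the centre of the arm's flange, where the gripper is bolted on; the fingertips stand 178 mm ahead of it and the grasp point (between the pads) lies 159 mm ahead of it; z points along the fingers, y is the line along which they close (so a half turn about z gives the same grasp; the last joint's range is limited). The gripper opens to 92 mm and grips with 3 to 60 N. Pads are 19 mm wide; open, the fingers measure 130 mm over their backs; the gripper's body (75 mm by 190 mm) begins 47 mm behind the grasp point.
Start: joints at [-1.369, 0.342, 1.524, -0, 1.275, -0.146], TCP at [0.179, -0.494, 0.405] pointing down, gripper open.
Joint ranges: [-2.53, 2.53], [-0.77, 2.02], [0.04, 2.7], [-1, 4.14], [0.28, 2.66], [-3.11, 3.11]. Speed limits (rad/s): [2.57, 2.57, 3.14, 3.14, 3.14, 3.14].

INTERFACE

Orientations are given as [roll, pitch, yaw] about the fixed x, y, z axes, in that order (R = Rz(yaw) Ry(pitch) Rx(roll)).
In Python, from cell import telemetry, vision, ticket gives the robot as it stands.
- The arm moves only by the shell command python3 -m crank 'ROWS' [FORCE]. ROWS is JSON, a list of rows, each a list of 5 numbers: the gripper command: -1 is shut, 1 is fully open, values between are in proportion, then the shift along the tool's x, y, z in mm, then the turn about the tool's z in rad. In form: [[fingers, dx, dy, dz, roll], ...]. A call has 1 to 12 rows; each row is the pose to reach, as a shift and turn from the pose commanded when the call began, along the tool's axes at that moment; what a row does not reach only later rows make up. A row lasts 1/12 s, in which the tool goes at most 41.7 mm and 7.16 degrees, less where a joint would pass 70% of its speed; a pose out of reach is approached as far as the arm can. A call with a gripper value outside its range is refused whole. The fingers move at their own pace and stop on an object; FORCE is the grip in N (left out, the last holds). Time passes only in rows, so rows that repeat a pose let the fingers close. It gives the time, the measured TCP pose, the force, the opening and the grip force at its end, in the units of the state.
- telemetry.observe(): the state, without advancing time (a new reading comes with each control period).
- vision.read_camera(name): name is "scene" or "top" or "wrist"; returns (picture, depth): 420x560x3 uint8, red, green, blue; 420x560 float32, m along the optical axis (not along the pixel's ray), 0 where there is no reading.
- vision.get_calibration(name): a dict with "camera_matrix" (3x3 intrinsics, pixels), "dist" ([k1, k2, p1, p2, k3] as OpenCV has them; the pictures are not rectified), "rvec" (rotation vector, rad) and "tvec" (3), from world to camera coordinates, as OpenCV has them. Camera axes: x right, y down, z forward; pixel columns grow to the right and rows downward; lengths in m; the calibration is good to about 2 mm. A picture is of the moment at which its call begins: read the wrist's pose just before it. get_calibration takes no time and is no camera call; for the wrist camera it gives the pose at the moment of the call.
- ticket.hand_in(): hands the job in; it is judged then, once.
The state is a dict: "time": time; "qpos": joint angles; "qvel": joint speeds; "joint_efforts": joint torques, N m; "tool_pos": TCP position; "tool_rot": TCP orientation; "contact_force": force on the tool from outside, world axes, zero at the start; "torque": the same for the moment, N m; "opening": finger opening in m; "grip_force": force on a finger pad.
Only numpy, scipy, OpenCV 4.12 (cv2) and the standard library are available. Lean on these libraries where they do the work, as an engineer would, in place of code of your own. Each camera call takes 0.05 s, during which the arm holds its last target. There are 200 camera calls.

## Working session

There is one attempt and no reset: what is moved stays moved. The work goes in short steps, Python scripts to look and compute and a shell command to move; the robot and the scene stay as the last step left them, time stands still between calls to the robot, and variables do not carry over. Pictures are saved under pics/ and viewed, at most 14 in all, crops included, and the job is handed in when it is done.

```bash
ls; mkdir -p pics; python3 - <<'E'
from cell import telemetry, vision
import cv2,numpy as np
s=telemetry.observe();print(s['time'],s['tool_pos'],s['tool_rot'],s['opening'])
for n in ('top','scene'):
    p,d=vision.read_camera(n);cv2.imwrite(f'pics/{n}0.png',p[:,:,::-1]);np.savez(f'{n}0.npz',p=p,d=d)
    c=vision.get_calibration(n);print(c)
E
```

```text
pics
0.0 [ 0.17892482 -0.4934144   0.40403176] [-3.14002862e+00 -2.43392376e-04  3.47776682e-01] 0.09163134114858225
{'camera_matrix': array([[538.03862542,   0.        , 284.84831797],
       [  0.        , 538.03862542, 214.07259595],
       [  0.        ,   0.        ,   1.        ]]), 'dist': array([-0.06390081,  0.        ,  0.        ,  0.        ,  0.        ]), 'rvec': array([ 2.15249399, -2.09329559,  0.22450725]), 'tvec': array([-0.07418604,  0.49533898,  1.64319578])}
{'camera_matrix': array([[521.0023167 ,   0.        , 273.98969012],
       [  0.        , 521.0023167 , 212.29513289],
       [  0.        ,   0.        ,   1.        ]]), 'dist': array([-0.16213292,  0.        ,  0.        ,  0.        ,  0.        ]), 'rvec': array([ 2.11420651,  0.60011308, -0.31980463]), 'tvec': array([-0.41327555, -0.11589477,  1.76607179])}
```

View pics/top0.png

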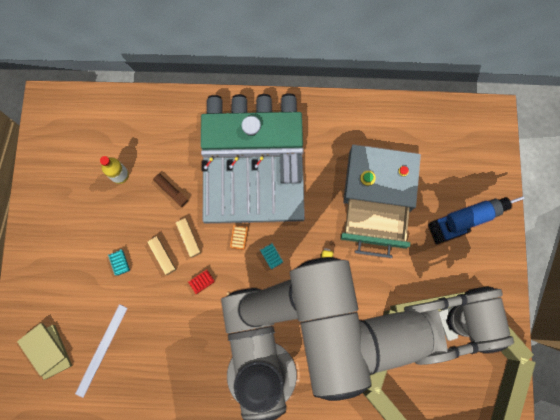

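View pics/scene0.png

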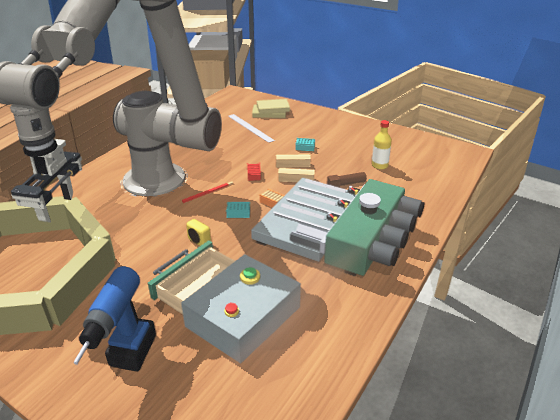

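The top view shows two pale rails at about (161,254) and (188,237), the dark leg at (171,189), an orange cassette at (239,236), the machine at (253,170) and the open drawer at (375,220). The tape is at (328,254), and red and turquoise look-alikes lie around. I'll enlarge the part that matters.

```bash
cat > h.py <<'E'
from cell import telemetry, vision
import cv2,numpy as np
def cal(n):
    c=vision.get_calibration(n); R=cv2.Rodrigues(np.array(c['rvec'],float))[0]
    return np.array(c['camera_matrix']),np.array(c['dist']),R,np.array(c['tvec']).ravel()
def plane(C,uv,z):
    K,D,R,t=C; u=cv2.undistortPoints(np.array(uv,float).reshape(-1,1,2),K,D).reshape(-1,2)
    r=np.c_[u,np.ones(len(u))]@R; o=-R.T@t
    return o+r*((z-o[2])/r[:,2])[:,None]
def cloud(C,d):
    K,D,R,t=C; h,w=d.shape; g=np.stack(np.meshgrid(np.arange(w),np.arange(h)),-1).reshape(-1,1,2).astype(float)
    u=cv2.undistortPoints(g,K,D).reshape(-1,2); P=np.c_[u,np.ones(len(u))]*d.reshape(-1,1)
    return ((P-t)@R).reshape(h,w,3)
def proj(C,P):
    K,D,R,t=C; return cv2.projectPoints(np.array(P,float),R,t,K,D)[0].reshape(-1,2)
def crop(p,x0,y0,x1,y1,s,f):
    cv2.imwrite(f,cv2.resize(p[y0:y1,x0:x1,::-1],None,fx=s,fy=s,interpolation=cv2.INTER_CUBIC))
E
python3 - <<'E'
from h import *
p=np.load('top0.npz')['p']; crop(p,145,95,345,245,4,'pics/c1.png')
d=np.load('top0.npz')['d'];C=cal('top');W=cloud(C,d)
for uv in [(161,254),(188,237),(171,189),(239,236),(270,256),(255,205),(253,150),(245,120),(369,165),(369,178),(375,220),(385,240),(375,255),(50,380),(290,160)]:
    print(uv,W[uv[1],uv[0]].round(3))
E
```

```text
(161, 254) [0.361 0.323 0.035]
(188, 237) [0.418 0.242 0.036]
(171, 189) [0.573 0.307 0.029]
(239, 236) [0.427 0.082 0.028]
(270, 256) [ 0.367 -0.017  0.024]
(255, 205) [0.524 0.035 0.049]
(253, 150) [0.694 0.046 0.081]
(245, 120) [0.77  0.071 0.145]
(369, 165) [ 0.657 -0.322  0.079]
(369, 178) [ 0.609 -0.318  0.101]
(375, 220) [ 0.492 -0.351  0.019]
(385, 240) [ 0.421 -0.372  0.069]
(375, 255) [ 0.376 -0.345  0.048]
(50, 380) [-0.037  0.651 -0.003]
(290, 160) [ 0.675 -0.072  0.049]
```

View pics/c1.png

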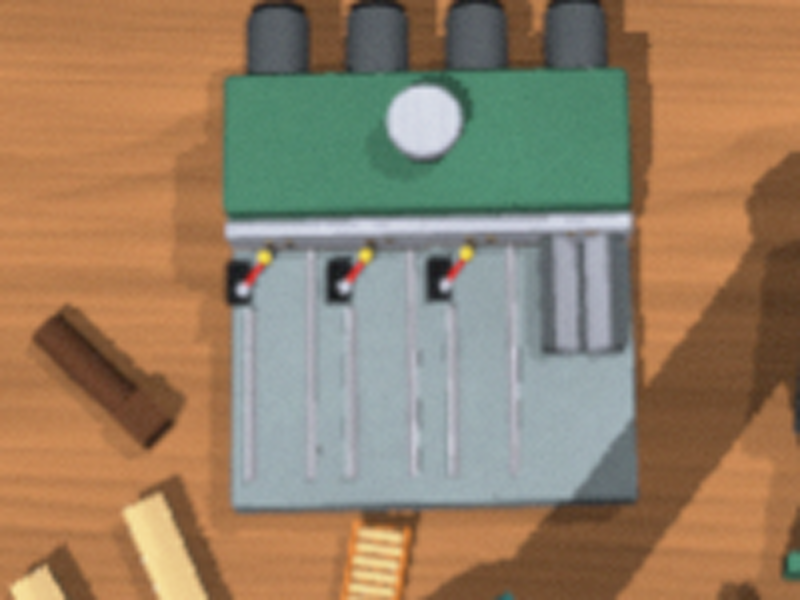

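The crop confirms the leg's square end is lower right (crop 150,440) and its round end upper left (60,315). The levers' rollers are at the stop, and the V-block is at crop (585,295). Next I compute the poses.

```bash
cat >> h.py <<'E'
def rect(C,W,box,zlo,zhi,zt,minn=30):
    x0,y0,x1,y1=box; m=np.zeros(W.shape[:2],np.uint8); m[y0:y1,x0:x1]=1
    m&=((W[...,2]>zlo)&(W[...,2]<zhi)).astype(np.uint8)
    n,l,st,_=cv2.connectedComponentsWithStats(m,connectivity=4)
    for i in range(1,n):
        if st[i,4]<minn: continue
        ys,xs=np.nonzero(l==i); P=plane(C,np.c_[xs,ys],zt)[:,:2]
        (c,(w,h),a)=cv2.minAreaRect((P*1000).astype(np.float32))
        if w<h: w,h,a=h,w,a+90
        print('px',int(xs.mean()),int(ys.mean()),'c',np.round(np.array(c)/1000,4),'mean',P.mean(0).round(4),'size',round(w),round(h),'ang',round((a+90)%180-90,1),'n',len(xs),'zmed',round(float(np.median(W[ys,xs,2])),4))
E
python3 - <<'E'
from h import *
d=np.load('top0.npz')['d'];C=cal('top');W=cloud(C,d)
rect(C,W,(100,160,225,300),.022,.05,.034)
print('leg');rect(C,W,(145,165,195,212),.018,.05,.028)
print('cass');rect(C,W,(225,223,253,255),.02,.045,.03); rect(C,W,(100,240,140,290),.015,.045,.03); rect(C,W,(255,240,290,275),.015,.045,.03)
f=lambda *a:[(145+x/4-.4,95+y/4-.4) for x,y in a]
b=plane(C,f((235,508),(637,498)),.05);print('bedfront',b.round(4))
t=plane(C,f((228,238),(632,231)),.086);print('stoptopfront',t.round(4))
h=plane(C,f((230,215),(630,207),(225,76),(627,69)),.112);print('head',h.round(4))
v=plane(C,f((543,352),(622,352),(582,352),(582,240)),.06);print('v',v.round(4))
rl=plane(C,f((265,256),(366,254),(466,253)),.072);print('roll',rl.round(4))
E
```

```text
px 209 169 c [0.6381 0.1862] mean [0.6384 0.1858] size 31 25 ang -27.2 n 40 zmed 0.0468
px 121 176 c [0.6095 0.4709] mean [0.6074 0.4692] size 57 28 ang -38.3 n 60 zmed 0.0364
px 217 175 c [0.6198 0.1588] mean [0.621 0.16 ] size 35 14 ang 46.3 n 31 zmed 0.0468
px 170 189 c [0.5709 0.3106] mean [0.5692 0.3088] size 132 32 ang 48.5 n 353 zmed 0.0297
px 203 187 c [0.5798 0.2009] mean [0.5782 0.2029] size 63 13 ang 3.3 n 51 zmed 0.0464
px 212 183 c [0.5922 0.1776] mean [0.5922 0.1744] size 47 28 ang -33.5 n 66 zmed 0.0463
px 216 198 c [0.5441 0.1591] mean [0.5459 0.1587] size 50 25 ang 8.6 n 62 zmed 0.047
px 213 215 c [0.4894 0.164 ] mean [0.4897 0.1649] size 32 23 ang -87.1 n 55 zmed 0.0466
px 214 221 c [0.473  0.1646] mean [0.4699 0.163 ] size 67 16 ang -88.3 n 61 zmed 0.0428
px 187 237 c [0.4173 0.2431] mean [0.4175 0.2431] size 119 35 ang 26.3 n 405 zmed 0.0334
px 160 254 c [0.3598 0.3238] mean [0.3593 0.3239] size 122 36 ang 32.5 n 436 zmed 0.0339
px 117 261 c [0.3333 0.4568] mean [0.3331 0.4571] size 71 44 ang 23.1 n 266 zmed 0.0278
px 201 281 c [0.2805 0.1933] mean [0.281  0.1933] size 70 45 ang -54.2 n 282 zmed 0.0283
leg
px 170 189 c [0.5716 0.311 ] mean [0.5702 0.3097] size 134 32 ang 48.5 n 387 zmed 0.0292
cass
px 238 237 c [0.4224 0.085 ] mean [0.4223 0.085 ] size 71 45 ang -5.7 n 290 zmed 0.0268
px 118 261 c [0.333  0.4574] mean [0.3328 0.4574] size 72 46 ang 24.8 n 323 zmed 0.0264
px 270 256 c [ 0.3658 -0.02  ] mean [ 0.3656 -0.0202] size 71 45 ang 31.8 n 316 zmed 0.0272
bedfront [[ 0.4656  0.1944  0.05  ]
 [ 0.4828 -0.1205  0.05  ]]
stoptopfront [[ 0.6747  0.207   0.086 ]
 [ 0.6901 -0.1107  0.086 ]]
head [[ 0.6852  0.2026  0.112 ]
 [ 0.7011 -0.1077  0.112 ]
 [ 0.7996  0.2133  0.112 ]
 [ 0.8153 -0.1031  0.112 ]]
v [[ 0.5963 -0.0433  0.06  ]
 [ 0.5982 -0.1058  0.06  ]
 [ 0.5972 -0.0742  0.06  ]
 [ 0.6897 -0.0719  0.06  ]]
roll [[0.665  0.179  0.072 ]
 [0.6691 0.0991 0.072 ]
 [0.6723 0.02   0.072 ]]
```

```bash
cat >> h.py <<'E'
M=(.588,.043,.05)  # machine origin x,y,yaw
def mw(x,y):
    c,s=np.cos(M[2]),np.sin(M[2]); return M[0]+c*x-s*y, M[1]+s*x+c*y
def to(*wps):
    s=telemetry.observe(); p=np.array(s['tool_pos']); R=cv2.Rodrigues(np.array([0,0,0.]))[0]
    from scipy.spatial.transform import Rotation as Ro
    R=Ro.from_euler('xyz',s['tool_rot']).as_matrix(); yaw=np.arctan2(R[1,0],R[0,0])
    print('t',round(s['time'],2),'pos',p.round(4),'yaw',round(yaw,4),'tilt',round(np.degrees(np.arccos(-R[2,2])),2),'q6',round(s['qpos'][5],2),'F',np.round(s['contact_force'],1),'open',round(s['opening'],4),'grip',round(s['grip_force'],1))
    q=p
    for w in wps:
        w=np.array(w,float); v=R.T@(w[:3]-p)*1000; r=yaw-w[3]; L=np.linalg.norm(w[:3]-q)*1000; q=w[:3]
        print('to',w.round(3),'-> ',v.round(1),'roll',round((r+np.pi)%(2*np.pi)-np.pi,3),'rows',round(L/41.7,1),round(abs(r)/.125,1))
E
python3 -c "
from h import *
to((.45,-.2,.40,.46),(.4175,.2431,.36,.459))"
```

```text
t 0.1 pos [ 0.1789 -0.4935  0.4041] yaw 0.3478 tilt 0.08 q6 -0.15 F [-0.1  0.2 -0.1] open 0.0919 grip 0.0
to [ 0.45 -0.2   0.4   0.46] ->  [ 354.9 -183.5    4.4] roll -0.112 rows 9.6 0.9
to [0.418 0.243 0.36  0.459] ->  [ 475.3 -611.1   45. ] roll -0.111 rows 10.7 0.9
```

```bash
python3 -m crank '[[0.3,355,-183,4,-0.11],[0.3,355,-183,4,-0.11],[0.3,355,-183,4,-0.11],[0.3,355,-183,4,-0.11],[0.3,355,-183,4,-0.11],[0.3,355,-183,4,-0.11],[0.3,355,-183,4,-0.11],[0.3,355,-183,4,-0.11],[0.3,355,-183,4,-0.11],[0.3,475,-611,45,-0.11],[0.3,475,-611,45,-0.11],[0.3,475,-611,45,-0.11]]' 40
python3 -c "
from h import *
to((.4175,.2431,.36,.459))"
```

```text
time: 1.1
tool_pos: [0.4291, -0.0921, 0.3891]
tool_rot: [-3.141, 0.001, 0.458]
contact_force: [0.9, 0.7, -0.4]
opening: 0.0598
grip_force: 0.0
t 1.1 pos [ 0.4291 -0.0921  0.3891] yaw 0.4579 tilt 0.06 q6 0.73 F [ 0.9  0.7 -0.4] open 0.0598 grip 0.0
to [0.418 0.243 0.36  0.459] ->  [ 137.8 -305.8   29.3] roll -0.001 rows 8.1 0.0
```

```bash
python3 -m crank '[[0.3,138,-306,29,0],[0.3,138,-306,29,0],[0.3,138,-306,29,0],[0.3,138,-306,29,0],[0.3,138,-306,29,0],[0.3,138,-306,29,0],[0.3,138,-306,29,0],[0.3,138,-306,29,0],[0.3,138,-306,29,0],[0.3,138,-306,29,0],[0.3,138,-306,29,0]]'
python3 - <<'E'
from h import *
to((.4175,.2431,.36,.459))
p,d=vision.read_camera('top');cv2.imwrite('pics/top1.png',p[:,:,::-1])
C=cal('top');W=cloud(C,d);rect(C,W,(210,223,500,410),.02,.045,.03,150)
C=cal('wrist');p,d=vision.read_camera('wrist');cv2.imwrite('pics/w1.png',p[:,:,::-1]);np.savez('w1.npz',p=p,d=d)
W=cloud(C,d);rect(C,W,(0,0,560,420),.027,.045,.034,1500)
E
```

```text
time: 2.02
tool_pos: [0.4176, 0.2414, 0.3604]
tool_rot: [3.141, 0.001, 0.459]
contact_force: [-0.5, -0.5, -0.1]
opening: 0.06
grip_force: 0.0
t 2.02 pos [0.4176 0.2414 0.3604] yaw 0.4591 tilt 0.08 q6 1.48 F [-0.5 -0.5 -0.1] open 0.06 grip 0.0
to [0.418 0.243 0.36  0.459] ->  [ 0.6 -1.5  0.4] roll 0.0 rows 0.0 0.0
px 392 229 c [ 0.4578 -0.3974] mean [ 0.4619 -0.4057] size 96 48 ang -88.4 n 222 zmed 0.0238
px 238 237 c [0.4223 0.0848] mean [0.4214 0.0851] size 69 45 ang -6.8 n 285 zmed 0.0266
px 270 255 c [ 0.3663 -0.0202] mean [ 0.366  -0.0202] size 70 44 ang 32.0 n 284 zmed 0.0278
px 288 47 c [0.5584 0.2975] mean [0.5551 0.2945] size 87 32 ang 48.2 n 2630 zmed 0.0314
px 271 193 c [0.4184 0.2464] mean [0.421  0.2478] size 120 34 ang 26.0 n 3476 zmed 0.0341
px 58 177 c [0.3361 0.4578] mean [0.3368 0.4583] size 69 47 ang 22.9 n 1798 zmed 0.0286
px 179 200 c [0.3641 0.3289] mean [0.3702 0.3331] size 110 36 ang 32.7 n 2936 zmed 0.0339
```

View pics/top1.png

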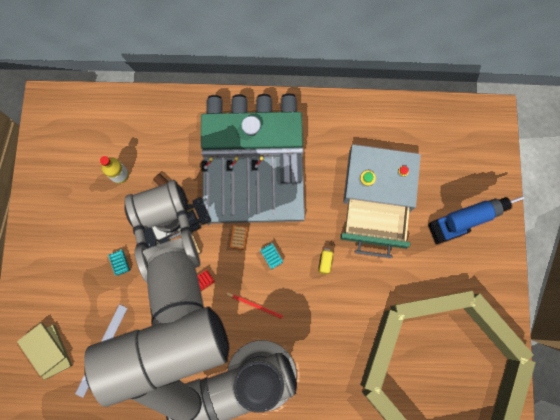

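View pics/w1.png

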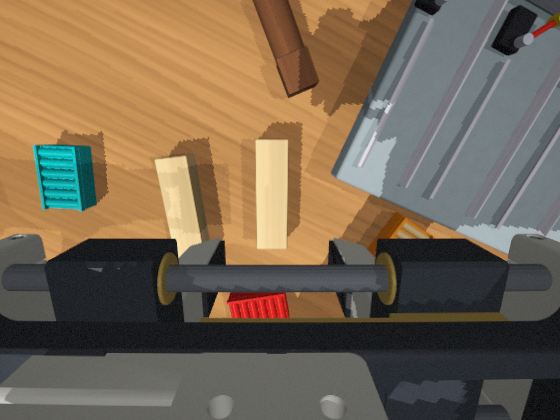

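Only two rails and one orange cassette are present. In the wrist view rail A is at about (271,193), rail B at (182,200), and the leg's square end at (295,80). Now I grasp rail A slightly behind its centre.

```bash
python3 -c "
from h import *
to((.4045,.2384,.19,.456))"
python3 -m crank '[[0.3,-14,1,60,0],[0.3,-14,1,100,0],[0.3,-14,1,135,0],[0.3,-14,1,160,0],[0.3,-14,1,170,0],[0.3,-14,1,170,0],[-1,-14,1,170,0],[-1,-14,1,170,0],[-1,-14,1,170,0],[-1,-14,1,170,0],[-1,-14,1,170,0],[-1,-14,1,170,0]]' 40
```

```text
t 2.12 pos [0.418  0.2404 0.3607] yaw 0.4564 tilt 0.04 q6 1.48 F [-0.6 -0.2  0.1] open 0.0597 grip 0.0
to [0.404 0.238 0.19  0.456] ->  [-12.9  -4.3 170.7] roll 0.0 rows 4.1 0.0
time: 3.12
tool_pos: [0.4061, 0.2345, 0.1921]
tool_rot: [3.141, -0.003, 0.458]
contact_force: [-1.5, -0.4, 7.5]
opening: 0.0334
grip_force: 39.9
```

```bash
python3 -m crank '[[-1,0,0,-40,0],[-1,0,0,-80,0],[-1,0,0,-110,0],[-1,0,0,-110,0],[-1,0,0,-110,0]]'
python3 -c "
from h import *
a=mw(-25,40);b=mw(20,40)
to((*a,.30,.05),(*a,.262,.05),(*a,.243,.05),(*b,.243,.05))"
```

```text
time: 3.53
tool_pos: [0.4059, 0.2345, 0.3026]
tool_rot: [3.141, -0.005, 0.458]
contact_force: [0.1, -0.4, -2.0]
opening: 0.0337
grip_force: 39.8
t 3.53 pos [0.4059 0.2345 0.3026] yaw 0.4581 tilt 0.26 q6 1.47 F [ 0.1 -0.4 -2. ] open 0.0337 grip 39.8
to [-26.38   38.744   0.3     0.05 ] ->  [ -6993.5 -46384.4    -59.3] roll 0.408 rows 1124.9 3.3
to [-26.38   38.744   0.262   0.05 ] ->  [-6.99370e+03 -4.63844e+04 -2.13000e+01] roll 0.408 rows 0.9 3.3
to [-26.38   38.744   0.243   0.05 ] ->  [-6.99380e+03 -4.63844e+04 -2.30000e+00] roll 0.408 rows 0.5 3.3
to [18.564 40.993  0.243  0.05 ] ->  [ 34310.2 -28525.5    195.7] roll 0.408 rows 1079.1 3.3
```

```bash
sed -i 's/c,s=np.cos(M\[2\])/x,y=x\/1000,y\/1000; c,s=np.cos(M[2])/' h.py
python3 -c "
from h import *
a=mw(-25,40);b=mw(20,40)
to((*a,.30,.05),(*a,.262,.05),(*a,.243,.05),(*b,.243,.05))"
```

```text
t 3.53 pos [0.4059 0.2345 0.3026] yaw 0.4581 tilt 0.26 q6 1.47 F [ 0.1 -0.4 -2. ] open 0.0337 grip 39.8
to [0.561 0.082 0.3   0.05 ] ->  [ 71.6 205.7   3. ] roll 0.408 rows 5.2 3.3
to [0.561 0.082 0.262 0.05 ] ->  [ 71.4 205.6  41. ] roll 0.408 rows 0.9 3.3
to [0.561 0.082 0.243 0.05 ] ->  [ 71.3 205.6  60. ] roll 0.408 rows 0.5 3.3
to [0.606 0.084 0.243 0.05 ] ->  [112.6 223.5  60.2] roll 0.408 rows 1.1 3.3
```

```bash
python3 -m crank '[[-1,72,206,0,0.1],[-1,72,206,0,0.2],[-1,72,206,0,0.3],[-1,72,206,0,0.408],[-1,72,206,0,0.408],[-1,72,206,0,0.408],[-1,72,206,10,0.408],[-1,72,206,22,0.408],[-1,72,206,22,0.408],[-1,72,206,22,0.408]]'
python3 - <<'E'
from h import *
a=mw(-25,40);b=mw(20,40)
to((*a,.243,.05),(*b,.243,.05))
C=cal('wrist');p,d=vision.read_camera('wrist');cv2.imwrite('pics/w2.png',p[:,:,::-1]);np.savez('w2.npz',p=p,d=d)
E
```

```text
time: 4.37
tool_pos: [0.5601, 0.0823, 0.2769]
tool_rot: [-3.141, 0.005, 0.051]
contact_force: [-0.4, -0.1, -0.7]
opening: 0.0335
grip_force: 39.8
t 4.37 pos [0.5601 0.0823 0.2769] yaw 0.051 tilt 0.27 q6 1.53 F [-0.4 -0.1 -0.7] open 0.0335 grip 39.8
to [0.561 0.082 0.243 0.05 ] ->  [ 1.1  0.6 33.9] roll 0.001 rows 0.8 0.0
to [0.606 0.084 0.243 0.05 ] ->  [46.1  0.7 33.7] roll 0.001 rows 1.1 0.0
```

View pics/w2.png

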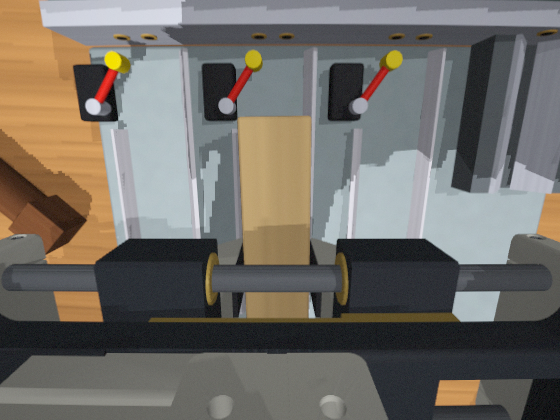

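The wrist view shows the rail front edge at (240–310,117) held over lane 2, with hinge pins at (92,105), (226,105) and (360,105) and stop top edge near row 25. I use these to check the machine pose.

```bash
python3 - <<'E'
from h import *
C=cal('wrist'); 
def inv(P):
    c,s=np.cos(M[2]),np.sin(M[2]); d=P[:,:2]-M[:2]; return np.c_[c*d[:,0]+s*d[:,1],-s*d[:,0]+c*d[:,1]]*1000
print('hinge',inv(plane(C,[(92,105),(226,105),(360,105)],.072)).round(1),'exp 56,148/68/-12')
print('roll',inv(plane(C,[(115,61),(254,59),(393,59)],.073)).round(1),'exp 80.8,131.1/51/-29')
print('stopfoot',inv(plane(C,[(150,46),(400,46)],.05)).round(1))
print('railfront',inv(plane(C,[(240,117),(310,117),(243,230),(311,230)],.119)).round(1))
print('guideR2',inv(plane(C,[(310,60),(316,180),(312,180)],.059)).round(1),'guideL2',inv(plane(C,[(236,135),(237,200)],.059)).round(1))
E
```

```text
hinge [[ 59.3 151.8]
 [ 59.   70.8]
 [ 59.2  -9.7]] exp 56,148/68/-12
roll [[ 83.4 134.1]
 [ 84.1  53.5]
 [ 84.4 -26.8]] exp 80.8,131.1/51/-29
stopfoot [[ 97.2 121.9]
 [ 97.4 -39. ]]
railfront [[49.6 57. ]
 [49.7 25.3]
 [-4.1 57.1]
 [-4.1 23.2]]
guideR2 [[86.7 19.7]
 [11.7 13.4]
 [11.7 16.1]] guideL2 [[41.5 67. ]
 [-2.3 67.8]]
```

```bash
sed -i 's/^M=.*/M=(.5900,.0450,.05)/' h.py; python3 -m crank '[[-1,0,-2,15,0],[-1,0,-2,28,0],[-1,0,-2,31,0],[-1,0,-2,31,0],[-1,0,-2,31,0]]'; python3 -m crank '[[-1,0,0,2,0],[-1,0,0,2,0],[-1,0,0,2,0]]'
```

```text
time: 4.83
tool_pos: [0.5613, 0.0838, 0.2485]
tool_rot: [3.141, -0.001, 0.05]
contact_force: [0.3, 0.1, -1.7]
opening: 0.0339
grip_force: 39.8
time: 5.08
tool_pos: [0.5613, 0.0834, 0.2463]
tool_rot: [3.141, -0.001, 0.05]
contact_force: [-0.1, -0.2, -1.1]
opening: 0.0337
grip_force: 39.8
```

```bash
python3 -c "
from h import *
to((*mw(20,40),.243,.05))"
```

```text
t 5.08 pos [0.5613 0.0834 0.2463] yaw 0.0498 tilt 0.05 q6 1.53 F [-0.1 -0.2 -1.1] open 0.0337 grip 39.8
to [0.608 0.086 0.243 0.05 ] ->  [46.7 -0.2  3.3] roll -0.0 rows 1.1 0.0
```

```bash
for i in 1; do python3 -m crank '[[-1,0,0,2,0],[-1,0,0,2,0],[-1,0,0,2,0]]'; done|grep -E 'pos|force'; python3 -m crank '[[-1,0,0,1.5,0],[-1,0,0,1.5,0],[-1,0,0,1.5,0]]'|grep -E 'pos|force'
```

```text
tool_pos: [0.5612, 0.0834, 0.2438]
contact_force: [0.7, -0.4, -1.5]
grip_force: 39.8
tool_pos: [0.5613, 0.0834, 0.2423]
contact_force: [-0.2, 0.3, -1.0]
grip_force: 4.0
```

The grip slackened just then, but the rail is only about 1 mm above the bed. I regrip and slide.

```bash
python3 -m crank '[[-1,0,0,0,0],[-1,0,0,0,0],[-1,0,0,0,0],[-1,0,0,0,0]]' 40|grep -E 'open|force'; python3 -m crank '[[-1,12,0,0,0],[-1,24,0,0,0],[-1,32,0,0,0],[-1,38,0,0,0],[-1,40,0,0,0],[-1,40,0,0,0],[-1,40,0,0,0]]' 40;python3 -m crank '[[-1,2,0,0,0],[-1,4,0,0,0],[-1,4,0,0,0],[-1,4,0,0,0]]'|grep -E 'open|force|pos'
```

```text
contact_force: [-0.2, 0.1, -1.3]
opening: 0.0337
grip_force: 39.9
time: 6.5
tool_pos: [0.6012, 0.0853, 0.2423]
tool_rot: [3.141, -0.0, 0.05]
contact_force: [1.1, -0.0, 0.0]
opening: 0.0339
grip_force: 39.9
tool_pos: [0.6053, 0.0856, 0.2423]
contact_force: [1.1, -0.1, -0.1]
opening: 0.0336
grip_force: 39.9
```

```bash
python3 -m crank '[[-1,2,0,0,0],[-1,2,0,0,0],[-1,2,0,0,0]]'|grep -E 'force|pos';python3 -m crank '[[-1,2,0,0,0],[-1,2,0,0,0],[-1,2,0,0,0]]'|grep -E 'force|pos'; python3 -m crank '[[-1,2,0,0,0],[-1,2,0,0,0],[-1,2,0,0,0]]'|grep -E 'force|pos'; python3 - <<'E'
from h import *
C=cal('wrist');p,d=vision.read_camera('wrist');cv2.imwrite('pics/w3.png',p[:,:,::-1])
E
```

```text
tool_pos: [0.6066, 0.0858, 0.2422]
contact_force: [-5.7, -0.6, 1.5]
grip_force: 39.9
tool_pos: [0.6074, 0.0859, 0.2421]
contact_force: [-12.8, -0.5, 7.2]
grip_force: 39.9
tool_pos: [0.6083, 0.086, 0.2421]
contact_force: [-19.2, -0.8, 11.6]
grip_force: 40.0
```

View pics/w3.png

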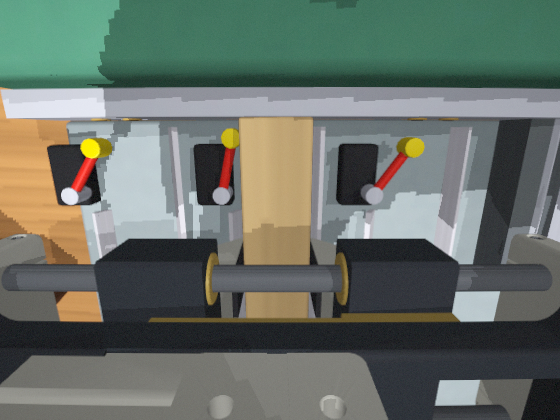

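The view shows lane 2's lever swung aside (roller at 231,138) with the rail under the stop plate's edge. I release and lift.

```bash
python3 -m crank '[[-1,-4,0,-1,0],[-1,-4,0,-1,0],[-0.1,-4,0,-1,0],[-0.1,-4,0,-1,0],[-0.1,-4,0,-1,0],[-0.1,-4,0,-1,0],[-0.1,-4,0,-40,0],[-0.1,-4,0,-80,0],[-0.1,-4,0,-115,0],[-0.1,-4,0,-115,0],[-0.1,-4,0,-115,0]]'|grep -E 'force|pos|open'; python3 - <<'E'
from h import *
C=cal('wrist');p,d=vision.read_camera('wrist');W=cloud(C,d)
rect(C,W,(0,0,560,420),.078,.095,.084,1000)
C=cal('top');p,d=vision.read_camera('top');np.savez('top2.npz',p=p,d=d);W=cloud(C,d)
rect(C,W,(100,160,200,300),.022,.05,.034,200)
to((.3615,.3265,.36,.567))
E
```

```text
tool_pos: [0.6077, 0.0857, 0.3599]
contact_force: [-0.7, 0.9, -0.7]
opening: 0.0411
grip_force: 0.0
px 302 152 c [0.6315 0.0471] mean [0.6619 0.0661] size 323 132 ang -86.9 n 11123 zmed 0.0852
px 170 189 c [0.5709 0.3106] mean [0.5683 0.3081] size 132 32 ang 48.5 n 358 zmed 0.0298
px 116 260 c [0.3331 0.4577] mean [0.3364 0.4628] size 71 42 ang 23.1 n 212 zmed 0.0278
t 8.65 pos [0.607  0.0857 0.3564] yaw 0.0497 tilt 0.08 q6 1.54 F [ 0.1 -0.4 -0.2] open 0.0412 grip 0.0
to [0.362 0.326 0.36  0.567] ->  [-233.2 -252.7   -3.3] roll -0.517 rows 8.2 4.1
```

Rail B is hidden under the arm, but the leg is clear, so I take it next, gripping its square end.

```bash
python3 -c "
from h import *
to((.539,.275,.30,.846))"; python3 -m crank '[[0.3,-58,-192,0,-0.12],[0.3,-58,-192,0,-0.24],[0.3,-58,-192,0,-0.36],[0.3,-58,-192,0,-0.48],[0.3,-58,-192,55,-0.60],[0.3,-58,-192,55,-0.72],[0.3,-58,-192,55,-0.796],[0.3,-58,-192,55,-0.796],[0.3,-58,-192,55,-0.796],[0.3,-58,-192,55,-0.796]]'|grep -E 'force|pos|open';  python3 - <<'E'
from h import *
to((.539,.275,.184,.846))
C=cal('wrist');p,d=vision.read_camera('wrist');cv2.imwrite('pics/w4.png',p[:,:,::-1]);W=cloud(C,d)
rect(C,W,(0,0,560,420),.018,.045,.028,1000)
E
```

```text
t 8.65 pos [0.607  0.0857 0.3564] yaw 0.0497 tilt 0.08 q6 1.54 F [ 0.1 -0.4 -0.2] open 0.0412 grip 0.0
to [0.539 0.275 0.3   0.846] ->  [ -58.4 -192.5   56.4] roll -0.796 rows 5.0 6.4
tool_pos: [0.5401, 0.2742, 0.3021]
contact_force: [-0.1, 0.2, 0.1]
opening: 0.0595
grip_force: 0.0
t 9.48 pos [0.5401 0.2742 0.3021] yaw 0.8427 tilt 0.01 q6 1.07 F [-0.1  0.2  0.1] open 0.0595 grip 0.0
to [0.539 0.275 0.184 0.846] ->  [-1.000e-01 -1.400e+00  1.181e+02] roll -0.003 rows 2.8 0.0
px 505 112 c [0.7408 0.2109] mean [0.7401 0.2108] size 110 14 ang 4.4 n 1794 zmed 0.0332
px 274 148 c [0.5728 0.3143] mean [0.5753 0.316 ] size 132 32 ang 49.0 n 5640 zmed 0.0308
px 400 204 c [0.627  0.2054] mean [0.6275 0.2056] size 108 13 ang 2.8 n 1480 zmed 0.0325
```

```bash
python3 -m crank '[[0.3,1,-1,40,-0.007],[0.3,1,-1,80,-0.007],[0.3,1,-1,105,-0.007],[0.3,1,-1,117,-0.007],[0.3,1,-1,117,-0.007],[-1,1,-1,117,-0.007],[-1,1,-1,117,-0.007],[-1,1,-1,117,-0.007],[-1,1,-1,117,-0.007],[-1,1,-1,117,-0.007],[-1,1,-1,117,-0.007]]' 55;python3 -m crank '[[-1,0,0,-40,0],[-1,0,0,-80,0],[-1,0,0,-120,0],[-1,0,0,-120,0],[-1,0,0,-120,0]]'
python3 - <<'E'
from h import *
to((*mw(-42,-120),.31,.05),(*mw(-18,-120),.31,.05))
C=cal('top');p,d=vision.read_camera('top');W=cloud(C,d);print('B');rect(C,W,(130,220,215,300),.022,.05,.034,100)
E
```

```text
time: 10.45
tool_pos: [0.54, 0.2761, 0.1867]
tool_rot: [3.14, -0.002, 0.853]
contact_force: [-0.6, -1.0, 6.3]
opening: 0.0316
grip_force: 55.0
time: 10.87
tool_pos: [0.54, 0.2762, 0.3082]
tool_rot: [3.139, -0.005, 0.853]
contact_force: [0.7, 1.1, -1.7]
opening: 0.0316
grip_force: 55.0
t 10.87 pos [0.54   0.2762 0.3082] yaw 0.8529 tilt 0.34 q6 1.06 F [ 0.7  1.1 -1.7] open 0.0316 grip 55.0
to [ 0.554 -0.077  0.31   0.05 ] ->  [-256.7  242.9   -2.4] roll 0.803 rows 8.5 6.4
to [ 0.578 -0.076  0.31   0.05 ] ->  [-240.   260.2   -2.3] roll 0.803 rows 0.6 6.4
B
```

```bash
python3 -m crank '[[-1,-257,243,-4,0.1],[-1,-257,243,-4,0.2],[-1,-257,243,-4,0.3],[-1,-257,243,-4,0.42],[-1,-257,243,-4,0.54],[-1,-257,243,-4,0.66],[-1,-257,243,-4,0.78],[-1,-257,243,-4,0.803],[-1,-257,243,-4,0.803],[-1,-257,243,-4,0.803],[-1,-257,243,-4,0.803],[-1,-257,243,-4,0.803]]'; python3 -m crank '[[-1,0,0,18,0],[-1,0,0,32,0],[-1,0,0,32,0],[-1,0,0,32,0]]'
python3 - <<'E'
from h import *
to((*mw(-42,-120),.247,.05),(*mw(-18,-120),.247,.05))
C=cal('wrist');p,d=vision.read_camera('wrist');cv2.imwrite('pics/w5.png',p[:,:,::-1])
C=cal('top');p,d=vision.read_camera('top');W=cloud(C,d);print('B');rect(C,W,(130,220,215,300),.022,.05,.034,100)
E
```

```text
time: 11.92
tool_pos: [0.5531, -0.0768, 0.3078]
tool_rot: [-3.14, 0.003, 0.05]
contact_force: [0.4, 0.3, -1.8]
opening: 0.0316
grip_force: 55.0
time: 12.25
tool_pos: [0.5533, -0.076, 0.2765]
tool_rot: [-3.141, 0.003, 0.052]
contact_force: [0.3, 0.1, -0.2]
opening: 0.0318
grip_force: 55.0
t 12.25 pos [ 0.5533 -0.076   0.2765] yaw 0.0518 tilt 0.16 q6 1.25 F [ 0.3  0.1 -0.2] open 0.0318 grip 55.0
to [ 0.554 -0.077  0.247  0.05 ] ->  [ 0.8  1.  29.5] roll 0.002 rows 0.7 0.0
to [ 0.578 -0.076  0.247  0.05 ] ->  [24.8  1.1 29.4] roll 0.002 rows 0.6 0.0
B
px 158 252 c [0.3593 0.3236] mean [0.3675 0.3328] size 123 36 ang 32.5 n 318 zmed 0.0333
```

View pics/w5.png

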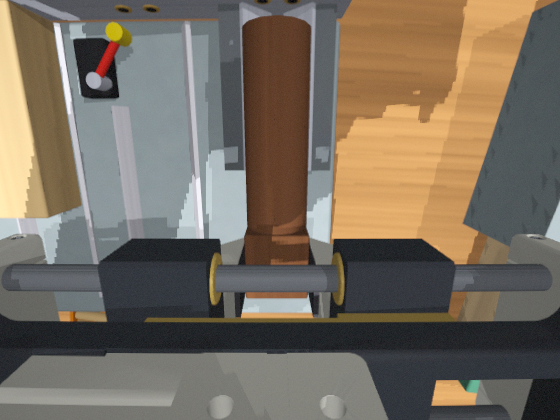

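The leg (columns 247–308) is centred between the V cheeks (224–334). I lower it in small steps to contact.

```bash
python3 -m crank '[[-1,0,0,15,0],[-1,0,0,25,0],[-1,0,0,25,0],[-1,0,0,25,0]]'|grep -E 'pos|force'; for i in 1 ; do python3 -m crank '[[-1,0,0,2,0],[-1,0,0,2,0],[-1,0,0,2,0]]'|grep -E 'pos|force';  python3 -m crank '[[-1,0,0,2,0],[-1,0,0,2,0],[-1,0,0,2,0]]'|grep -E 'pos|force'; done
```

```text
tool_pos: [0.5535, -0.0773, 0.2522]
contact_force: [0.2, 0.1, -1.0]
grip_force: 55.0
tool_pos: [0.5537, -0.0775, 0.2508]
contact_force: [0.7, 0.3, -1.0]
grip_force: 55.0
tool_pos: [0.5538, -0.0772, 0.2491]
contact_force: [-0.4, 2.3, 3.4]
grip_force: 55.0
```

```bash
python3 -m crank '[[-1,6,0,0,0],[-1,12,0,0,0],[-1,17,0,0,0],[-1,20,0,0,0],[-1,20,0,0,0],[-1,20,0,0,0]]'|grep -E 'pos|force'; for i in 1 ; do python3 -m crank '[[-1,2,0,0,0],[-1,2,0,0,0],[-1,2,0,0,0]]'|grep -E 'pos|force';  python3 -m crank '[[-1,2,0,0,0],[-1,2,0,0,0],[-1,2,0,0,0]]'|grep -E 'pos|force'; done
```

```text
tool_pos: [0.5734, -0.0755, 0.2482]
contact_force: [-1.0, 5.1, 3.1]
grip_force: 55.0
tool_pos: [0.5751, -0.0754, 0.2482]
contact_force: [-4.7, 5.2, 4.7]
grip_force: 55.0
tool_pos: [0.5762, -0.0754, 0.2482]
contact_force: [-9.8, 4.1, 7.2]
grip_force: 55.0
```

```bash
python3 -m crank '[[-1,3,-1,0,0],[-1,3,-1,0,0],[-1,3,-1,0,0]]'|grep -E 'pos|force'; python3 -m crank '[[-1,0,-1,0,0],[-1,0,-1,0,0],[0,0,-1,0,0],[0,0,-1,0,0],[0,0,-1,0,0],[0,0,-1,0,0]]'|grep -E 'pos|force|open'; python3 -m crank '[[0,-4,0,-30,0],[0,-4,0,-70,0],[0,-4,0,-110,0],[0,-4,0,-110,0],[0,-4,0,-110,0]]'|grep -E 'pos|force|open'
python3 - <<'E'
from h import *
C=cal('wrist');p,d=vision.read_camera('wrist');crop(p,150,60,450,290,2.6,'pics/w6.png')
C=cal('top');p,d=vision.read_camera('top');W=cloud(C,d);print('B');rect(C,W,(100,220,225,300),.022,.05,.034,100)
to((.350,.319,.36,.567))
E
```

```text
tool_pos: [0.5774, -0.0751, 0.248]
contact_force: [-19.3, -1.0, 13.1]
grip_force: 55.0
tool_pos: [0.5808, -0.0741, 0.2483]
contact_force: [-0.5, 0.1, -1.0]
opening: 0.0459
grip_force: 0.0
tool_pos: [0.577, -0.0743, 0.3611]
contact_force: [-0.6, 0.3, -0.2]
opening: 0.0453
grip_force: 0.0
B
px 154 244 c [0.3859 0.3406] mean [0.3894 0.3455] size 60 36 ang 32.6 n 166 zmed 0.0334
px 117 261 c [0.3332 0.4573] mean [0.3332 0.4573] size 71 44 ang 24.0 n 261 zmed 0.0275
t 15.45 pos [ 0.5763 -0.0741  0.3576] yaw 0.05 tilt 0.05 q6 1.26 F [ 0.  -0.9  0.2] open 0.046 grip 0.0
to [0.35  0.319 0.36  0.567] ->  [-206.4 -403.9   -2.1] roll -0.517 rows 10.9 4.1
```

View pics/w6.png

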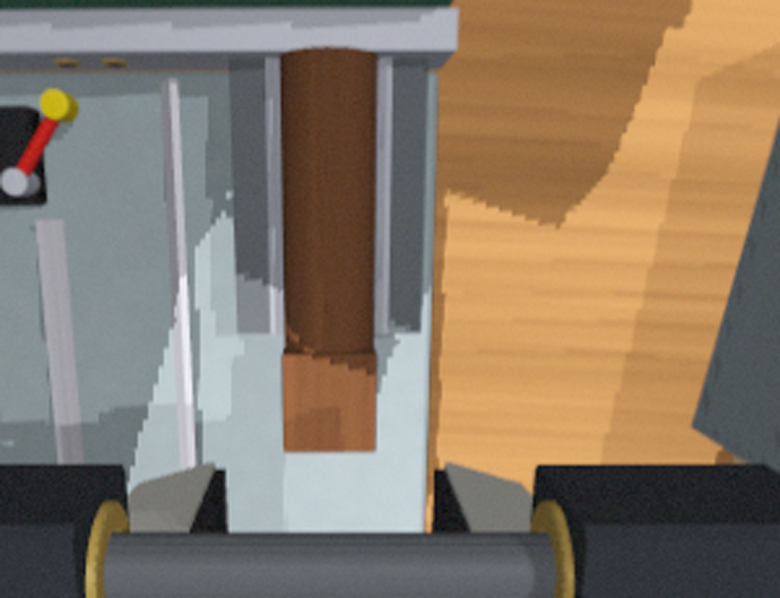

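```bash
python3 - <<'E'
from h import *
C=cal('wrist')
def inv(P):
    c,s=np.cos(M[2]),np.sin(M[2]); d=P[:,:2]-M[:2]; return np.c_[c*d[:,0]+s*d[:,1],-s*d[:,0]+c*d[:,1]]*1000
g=lambda x,y:(150+x/2.6-.3,60+y/2.6-.3)
print('plate',inv(plane(C,[g(250,52),g(440,52)],.086)).round(1))
print('legrear,front',inv(plane(C,[g(284,450),g(376,450),g(330,48),g(330,352)],.0935)).round(1))
print('Vend',inv(plane(C,[g(236,332),g(420,331)],.072)).round(1))
to((.45,.15,.36,.3),(.349,.3165,.30,.567))
E
```

```text
plate [[  90.3  -94.2]
 [  90.3 -152.5]]
legrear,front [[ -35.7 -103.2]
 [ -35.7 -134.3]
 [  90.1 -118.7]
 [  -1.9 -118.7]]
Vend [[   0.8  -85.6]
 [   1.2 -150.5]]
t 15.45 pos [ 0.5763 -0.0741  0.3576] yaw 0.05 tilt 0.05 q6 1.26 F [ 0.  -0.9  0.2] open 0.046 grip 0.0
to [0.45 0.15 0.36 0.3 ] ->  [-114.9 -230.1   -2.2] roll -0.25 rows 6.2 2.0
to [0.349 0.316 0.3   0.567] ->  [-207.4 -401.5   57.9] roll -0.517 rows 4.9 4.1
```

The leg's front coincides with the plate face to within a millimetre. On to rail B.

```bash
python3 -m crank '[[0.3,-208,-402,0,0],[0.3,-208,-402,0,-0.1],[0.3,-208,-402,0,-0.2],[0.3,-208,-402,0,-0.3],[0.3,-208,-402,0,-0.4],[0.3,-208,-402,0,-0.517],[0.3,-208,-402,0,-0.517],[0.3,-208,-402,0,-0.517],[0.3,-208,-402,0,-0.517],[0.3,-208,-402,58,-0.517],[0.3,-208,-402,58,-0.517],[0.3,-208,-402,58,-0.517]]'|grep -E 'pos';  python3 -m crank '[[0.3,0,0,0,0],[0.3,0,0,0,0],[0.3,0,0,0,0]]'|grep pos; python3 - <<'E'
from h import *
to((.348,.3175,.19,.567))
C=cal('wrist');p,d=vision.read_camera('wrist');cv2.imwrite('pics/w7.png',p[:,:,::-1]);W=cloud(C,d)
rect(C,W,(0,0,560,420),.025,.045,.034,1000)
E
```

```text
tool_pos: [0.3453, 0.3188, 0.2962]
tool_pos: [0.3495, 0.3162, 0.3005]
t 16.7 pos [0.3495 0.3162 0.3005] yaw 0.5662 tilt 0.03 q6 1.58 F [ 0.1 -0.8 -0.1] open 0.0596 grip 0.0
to [0.348 0.318 0.19  0.567] ->  [ -0.6  -1.9 110.5] roll -0.001 rows 2.6 0.0
px 513 126 c [0.4994 0.179 ] mean [0.5157 0.1912] size 169 84 ang 45.9 n 2878 zmed 0.0349
px 120 137 c [0.3355 0.4585] mean [0.3364 0.4592] size 69 45 ang 22.7 n 3742 zmed 0.0283
px 270 193 c [0.3594 0.3275] mean [0.3624 0.3294] size 118 34 ang 32.5 n 5350 zmed 0.0341
```

```bash
python3 -m crank '[[0.3,-1,-2,40,0],[0.3,-1,-2,75,0],[0.3,-1,-2,100,0],[0.3,-1,-2,109,0],[0.3,-1,-2,109,0],[-1,-1,-2,109,0],[-1,-1,-2,109,0],[-1,-1,-2,109,0],[-1,-1,-2,109,0],[-1,-1,-2,109,0],[-1,-1,-2,109,0]]' 40|grep -E 'pos|open|force';python3 -m crank '[[-1,0,0,-40,0],[-1,0,0,-80,0],[-1,0,0,-110,0],[-1,0,0,-110,0],[-1,0,0,-110,0]]'
python3 - <<'E'
from h import *
to((*mw(-25,120),.30,.05),(*mw(-25,120),.243,.05))
E
```

```text
tool_pos: [0.3471, 0.3183, 0.1925]
contact_force: [-1.0, -0.4, 8.1]
opening: 0.034
grip_force: 40.0
time: 18.08
tool_pos: [0.3469, 0.3182, 0.3029]
tool_rot: [3.142, -0.004, 0.567]
contact_force: [0.9, 0.1, -1.2]
opening: 0.0339
grip_force: 40.0
t 18.08 pos [0.3469 0.3182 0.3029] yaw 0.567 tilt 0.24 q6 1.58 F [ 0.9  0.1 -1.2] open 0.0339 grip 40.0
to [0.559 0.164 0.3   0.05 ] ->  [ 95.9 244.4   3.3] roll 0.517 rows 6.3 4.1
to [0.559 0.164 0.243 0.05 ] ->  [ 95.7 244.4  60.3] roll 0.517 rows 1.4 4.1
```

```bash
python3 -m crank '[[-1,96,244,0,0.1],[-1,96,244,0,0.2],[-1,96,244,0,0.3],[-1,96,244,0,0.4],[-1,96,244,0,0.517],[-1,96,244,0,0.517],[-1,96,244,0,0.517],[-1,96,244,20,0.517],[-1,96,244,30,0.517],[-1,96,244,30,0.517],[-1,96,244,30,0.517]]'
python3 - <<'E'
from h import *
to((*mw(-25,120),.243,.05))
C=cal('wrist');p,d=vision.read_camera('wrist');cv2.imwrite('pics/w8.png',p[:,:,::-1])
E
```

```text
time: 19.0
tool_pos: [0.5578, 0.1642, 0.2698]
tool_rot: [3.141, 0.004, 0.051]
contact_force: [0.3, 0.6, 0.0]
opening: 0.0338
grip_force: 40.0
t 19.0 pos [0.5578 0.1642 0.2698] yaw 0.0508 tilt 0.24 q6 1.67 F [0.3 0.6 0. ] open 0.0338 grip 40.0
to [0.559 0.164 0.243 0.05 ] ->  [ 1.3  0.6 26.8] roll 0.001 rows 0.6 0.0
```

View pics/w8.png

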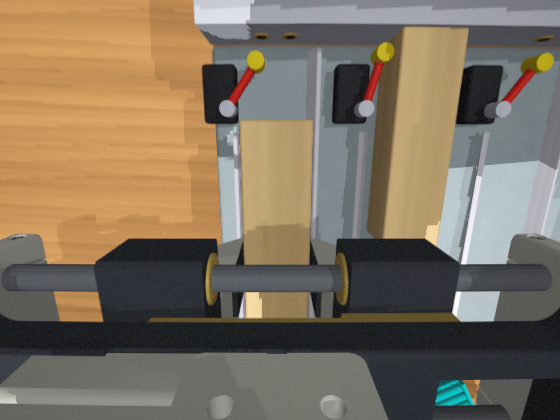

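Rail B (242–312) is over lane 1, and lane 2's rail is still home with its lever aside (384,52). I lower and slide it.

```bash
python3 -m crank '[[-1,0,-1.5,14,0],[-1,0,-1.5,25,0],[-1,0,-1.5,25,0],[-1,0,-1.5,25,0]]'|grep -E 'pos|force'; python3 -m crank '[[-1,0,0,2,0],[-1,0,0,2,0],[-1,0,0,2,0]]'|grep -E 'pos|force';  python3 -m crank '[[-1,12,0,0,0],[-1,24,0,0,0],[-1,32,0,0,0],[-1,38,0,0,0],[-1,42,0,0,0],[-1,42,0,0,0],[-1,42,0,0,0]]'|grep -E 'pos|force'
```

```text
tool_pos: [0.5583, 0.1656, 0.2461]
contact_force: [-0.4, -0.7, -0.1]
grip_force: 40.0
tool_pos: [0.5588, 0.1652, 0.2448]
contact_force: [-0.1, 0.3, -0.7]
grip_force: 40.0
tool_pos: [0.6006, 0.1672, 0.2442]
contact_force: [-0.4, -0.2, -0.7]
grip_force: 40.0
```

```bash
python3 -m crank '[[-1,2,0,0,0],[-1,2,0,0,0],[-1,2,0,0,0]]'|grep -E 'force|pos';python3 -m crank '[[-1,2,0,0,0],[-1,2,0,0,0],[-1,2,0,0,0]]'|grep -E 'force|pos'; python3 -m crank '[[-1,2,0,0,0],[-1,2,0,0,0],[-1,2,0,0,0]]'|grep -E 'force|pos'
```

```text
tool_pos: [0.6025, 0.1674, 0.2444]
contact_force: [0.3, 0.1, -0.4]
grip_force: 40.0
tool_pos: [0.6041, 0.1676, 0.2439]
contact_force: [-4.9, 0.2, -0.3]
grip_force: 40.0
tool_pos: [0.6049, 0.1677, 0.2437]
contact_force: [-10.7, -0.3, 3.2]
grip_force: 40.0
```

Contact with the stop. I lower the last millimetre or so, push firmly, and release.

```bash
python3 -m crank '[[-1,-2,0,2,0],[-1,-2,0,2,0],[-1,1,0,2,0],[-1,3,0,2,0],[-1,3,0,2,0],[-1,3,0,2,0]]'|grep -E 'force|pos'; python3 -m crank '[[-1,-4,0,0,0],[-1,-4,0,0,0],[-0.1,-4,0,0,0],[-0.1,-4,0,0,0],[-0.1,-4,0,0,0],[-0.1,-4,0,0,0],[-0.1,-4,0,-40,0],[-0.1,-4,0,-80,0],[-0.1,-4,0,-115,0],[-0.1,-4,0,-115,0],[-0.1,-4,0,-115,0]]'|grep -E 'force|pos|open'; python3 - <<'E'
from h import *
C=cal('wrist');p,d=vision.read_camera('wrist');cv2.imwrite('pics/w9.png',p[:,:,::-1])
C=cal('top');p,d=vision.read_camera('top');cv2.imwrite('pics/top3.png',p[:,:,::-1]);np.savez('top3.npz',p=p,d=d);W=cloud(C,d);print('cas');rect(C,W,(215,223,262,262),.02,.045,.03,100)
E
```

```text
tool_pos: [0.6061, 0.1678, 0.2424]
contact_force: [-23.7, -2.6, 14.3]
grip_force: 40.0
tool_pos: [0.6061, 0.1676, 0.36]
contact_force: [0.9, 0.0, -0.5]
opening: 0.0414
grip_force: 0.0
cas
px 238 237 c [0.4227 0.085 ] mean [0.4228 0.0846] size 71 45 ang -6.3 n 292 zmed 0.0271
```

View pics/w9.png

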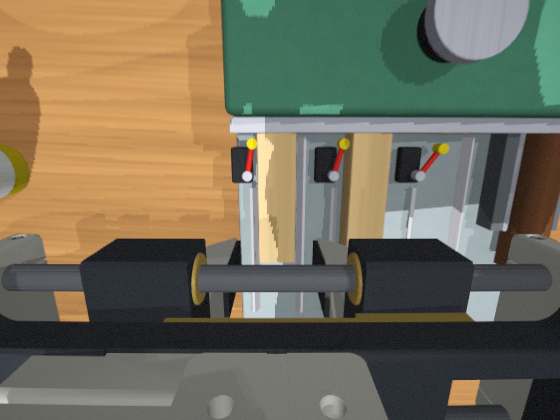

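Both levers are held aside (rollers at 251,144 and 344,144) and both rails meet the plate. Next come the cassette and the drawer, so I measure the drawer from depth.

```bash
python3 - <<'E'
from h import *
z=np.load('top3.npz');C=cal('top');W=cloud(C,z['d']);p=z['p'].astype(int)
print('cab');rect(C,W,(335,135,430,215),.072,.09,.08,300)
print('panel+');rect(C,W,(330,225,420,262),.058,.08,.067,60)
print('handle');rect(C,W,(345,246,405,262),.03,.056,.049,20)
print('floor');rect(C,W,(335,195,420,245),.015,.030,.022,60)
m=(p[...,1]>p[...,0]+40)&(p[...,1]>p[...,2]+30); m[:140]=0;m[200:]=0;m[:,:355]=0;m[:,385:]=0
ys,xs=np.nonzero(m);print('btn',xs.mean(),ys.mean(),plane(C,[(xs.mean(),ys.mean())],.102))
crop(z['p'],330,130,430,265,4,'pics/dr.png')
to((.45,.09,.40,-.105),(.4225,.087,.30,-.105))
E
```

```text
cab
px 383 176 c [ 0.6232 -0.3667] mean [ 0.6224 -0.3678] size 223 178 ang 83.8 n 3488 zmed 0.0798
panel+
px 375 239 c [ 0.4231 -0.3444] mean [ 0.4221 -0.3421] size 214 24 ang 83.1 n 371 zmed 0.0667
handle
px 374 252 c [ 0.3865 -0.3382] mean [ 0.3829 -0.342 ] size 119 35 ang -88.5 n 162 zmed 0.0478
floor
px 376 219 c [ 0.4944 -0.3556] mean [ 0.4943 -0.3544] size 178 108 ang 83.7 n 1677 zmed 0.0218
btn 368.1095890410959 176.76712328767124 [[ 0.61237886 -0.31504272  0.102     ]]
t 22.48 pos [0.6054 0.1675 0.3564] yaw 0.0497 tilt 0.07 q6 1.67 F [ 0.6  0.2 -1. ] open 0.0412 grip 0.0
to [ 0.45   0.09   0.4   -0.105] ->  [-159.1   69.7  -43.4] roll 0.155 rows 4.3 1.2
to [ 0.422  0.087  0.3   -0.105] ->  [-186.6   71.3   56.6] roll 0.155 rows 2.5 1.2
```

View pics/dr.png

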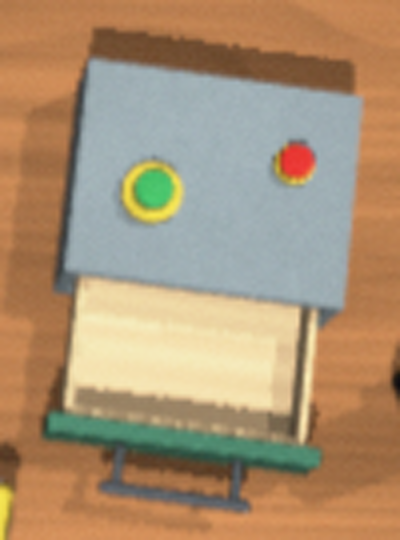

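The drawer opens with yaw about −0.11 rad, and its clear floor is centred near crop (185,355). The green button is at crop (153,188). Now the cassette.

```bash
python3 -m crank '[[0.4,-186,71,0,0.08],[0.4,-186,71,0,0.155],[0.4,-186,71,0,0.155],[0.4,-186,71,0,0.155],[0.4,-186,71,56,0.155],[0.4,-186,71,56,0.155],[0.4,-186,71,56,0.155],[0.4,-186,71,56,0.155],[0.4,-186,71,56,0.155]]'|grep -E 'pos'; python3 - <<'E'
from h import *
to((.4225,.086,.188,-.107))
C=cal('wrist');p,d=vision.read_camera('wrist');W=cloud(C,d);rect(C,W,(120,0,450,420),.018,.045,.03,1000)
C=cal('top');p,d=vision.read_camera('top');W=cloud(C,d);rect(C,W,(215,223,262,275),.02,.045,.03,100)
E
```

```text
tool_pos: [0.4247, 0.0876, 0.3018]
t 23.23 pos [0.4247 0.0876 0.3018] yaw -0.1053 tilt 0.07 q6 1.7 F [-0.4  0.2 -0.2] open 0.064 grip 0.0
to [ 0.422  0.086  0.188 -0.107] ->  [ -2.2   1.8 113.8] roll 0.002 rows 2.7 0.0
px 278 209 c [0.4252 0.0853] mean [0.4275 0.0851] size 71 44 ang -6.4 n 3716 zmed 0.0281
```

```bash
python3 -m crank '[[0.4,-1,2,40,0.005],[0.4,-1,2,80,0.005],[0.4,-1,2,104,0.005],[0.4,-1,2,113,0.005],[0.4,-1,2,113,0.005],[-1,-1,2,113,0.005],[-1,-1,2,113,0.005],[-1,-1,2,113,0.005],[-1,-1,2,113,0.005],[-1,-1,2,113,0.005],[-1,-1,2,113,0.005]]' 30|grep -E 'pos|open|force';python3 -m crank '[[-1,0,0,-40,0],[-1,0,0,-80,0],[-1,0,0,-120,0],[-1,0,0,-120,0],[-1,0,0,-120,0]]'
python3 - <<'E'
from h import *
to((.487,-.355,.31,-.11),(.487,-.355,.211,-.11))
E
```

```text
tool_pos: [0.4228, 0.0855, 0.1896]
contact_force: [0.4, 0.0, 7.7]
opening: 0.0436
grip_force: 30.0
time: 24.67
tool_pos: [0.4225, 0.0855, 0.3107]
tool_rot: [-3.141, -0.006, -0.11]
contact_force: [-0.6, 0.4, -1.7]
opening: 0.0441
grip_force: 30.0
t 24.67 pos [0.4225 0.0855 0.3107] yaw -0.1101 tilt 0.35 q6 1.7 F [-0.6  0.4 -1.7] open 0.0441 grip 30.0
to [ 0.487 -0.355  0.31  -0.11 ] ->  [112.5 430.8   1.1] roll -0.0 rows 10.7 0.0
to [ 0.487 -0.355  0.211 -0.11 ] ->  [111.9 430.8 100.1] roll -0.0 rows 2.4 0.0
```

```bash
python3 -m crank '[[-1,112,431,0,0],[-1,112,431,0,0],[-1,112,431,0,0],[-1,112,431,0,0],[-1,112,431,0,0],[-1,112,431,0,0],[-1,112,431,0,0],[-1,112,431,0,0],[-1,112,431,0,0],[-1,112,431,0,0],[-1,112,431,0,0],[-1,112,431,0,0]]'|grep -E 'pos|open|force';python3 -m crank '[[-1,0,0,25,0],[-1,0,0,50,0],[-1,0,0,50,0],[-1,0,0,50,0]]'|grep -E 'pos|open|force'
python3 - <<'E'
from h import *
to((.487,-.355,.211,-.11))
C=cal('wrist');p,d=vision.read_camera('wrist');cv2.imwrite('pics/w10.png',p[:,:,::-1])
E
```

```text
tool_pos: [0.4855, -0.3603, 0.3061]
contact_force: [-0.7, 1.1, -1.4]
opening: 0.044
grip_force: 30.0
tool_pos: [0.4855, -0.3543, 0.2562]
contact_force: [0.3, -1.1, -0.7]
opening: 0.0439
grip_force: 30.0
t 26.0 pos [ 0.4855 -0.3543  0.2562] yaw -0.11 tilt 0.33 q6 0.92 F [ 0.3 -1.1 -0.7] open 0.0439 grip 30.0
to [ 0.487 -0.355  0.211 -0.11 ] ->  [ 1.7  0.6 45.2] roll -0.0 rows 1.1 0.0
```

View pics/w10.png

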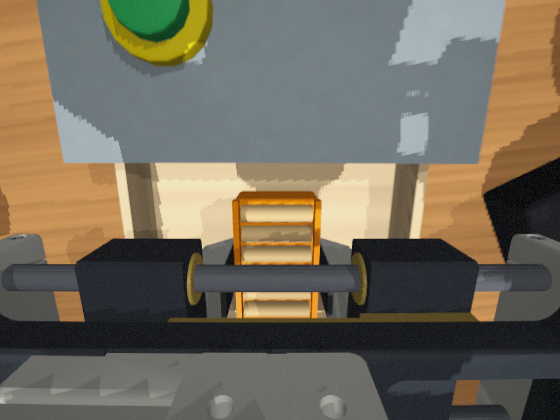

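The cassette (235–320, from row 192) is centred in the drawer (120–420) and clear of the cabinet edge (row 162). I lower and release it.

```bash
python3 -m crank '[[-1,0,0,20,0],[-1,0,0,36,0],[-1,0,0,42,0],[-1,0,0,42,0],[-1,0,0,42,0]]'|grep -E 'pos|force'; python3 -m crank '[[-1,0,0,2,0],[-1,0,0,2,0],[-1,0,0,2,0]]'|grep -E 'pos|force';python3 -m crank '[[-1,0,0,1,0],[-1,0,0,1,0],[0.3,0,0,1,0],[0.3,0,0,1,0],[0.3,0,0,1,0],[0.3,0,0,1,0],[0.3,0,0,-40,0],[0.3,0,0,-80,0],[0.3,0,0,-120,0],[0.3,0,0,-120,0],[0.3,0,0,-120,0]]'|grep -E 'pos|force|open'
python3 - <<'E'
from h import *
C=cal('wrist');p,d=vision.read_camera('wrist');W=cloud(C,d);rect(C,W,(140,100,420,420),.035,.065,.052,500)
# handle push: fingers closed (y axis along handle), in front of handle
hx,hy=.3829,-.342
to((hx-.06,hy+.006,.33,-.11),(hx-.06,hy+.006,.212,-.11))
E
```

```text
tool_pos: [0.4865, -0.3553, 0.2175]
contact_force: [-0.1, -0.3, -1.0]
grip_force: 30.0
tool_pos: [0.4863, -0.3553, 0.2152]
contact_force: [0.6, -0.6, -1.4]
grip_force: 30.0
tool_pos: [0.4865, -0.3555, 0.3374]
contact_force: [-0.6, -0.2, -0.7]
opening: 0.0597
grip_force: 0.0
px 172 201 c [ 0.4988 -0.261 ] mean [ 0.5058 -0.2619] size 94 14 ang -6.3 n 1311 zmed 0.054
px 367 201 c [ 0.4814 -0.4411] mean [ 0.4852 -0.4417] size 87 13 ang -6.5 n 1234 zmed 0.0567
px 275 206 c [ 0.4881 -0.3559] mean [ 0.4904 -0.3562] size 71 44 ang -6.3 n 3402 zmed 0.0501
px 276 259 c [ 0.438  -0.3517] mean [ 0.438  -0.3516] size 99 8 ang 83.6 n 903 zmed 0.0459
px 269 306 c [ 0.3911 -0.3398] mean [ 0.3864 -0.3393] size 117 24 ang 83.5 n 1397 zmed 0.0479
t 27.68 pos [ 0.486  -0.3551  0.3351] yaw -0.1101 tilt 0.1 q6 0.92 F [-0.5 -0.2 -0.5] open 0.06 grip 0.0
to [ 0.323 -0.336  0.33  -0.11 ] ->  [-164.3   -1.1    4.8] roll -0.0 rows 3.9 0.0
to [ 0.323 -0.336  0.212 -0.11 ] ->  [-164.4   -1.2  122.8] roll -0.0 rows 2.8 0.0
```

The cassette is flat in the drawer (top at z ≈ 0.050). Now I shut the drawer by pushing the handle with closed fingers.

```bash
python3 -m crank '[[-1,-158,1,0,0],[-1,-158,1,0,0],[-1,-158,1,0,0],[-1,-158,1,0,0],[-1,-158,1,0,0],[-1,-158,1,40,0],[-1,-158,1,80,0],[-1,-158,1,110,0],[-1,-158,1,122,0],[-1,-158,1,122,0],[-1,-158,1,122,0]]'|grep -E 'pos|force'; python3 -m crank '[[-1,15,0,0,0],[-1,30,0,0,0],[-1,45,0,0,0],[-1,60,0,0,0],[-1,75,0,0,0],[-1,90,0,0,0],[-1,90,0,0,0],[-1,90,0,0,0]]'|grep -E 'pos|force'
```

```text
tool_pos: [0.3289, -0.3385, 0.2111]
contact_force: [0.9, -0.0, -0.3]
grip_force: 0.0
tool_pos: [0.4189, -0.3487, 0.2132]
contact_force: [-0.1, -0.4, 0.2]
grip_force: 0.0
```

```bash
python3 -m crank '[[-1,10,0,0,0],[-1,20,0,0,0],[-1,30,0,0,0],[-1,38,0,0,0],[-1,44,0,0,0]]'|grep -E 'pos|force'; python3 -m crank '[[-1,4,0,0,0],[-1,8,0,0,0]]'|grep -E 'pos|force';python3 -m crank '[[-1,4,0,0,0],[-1,4,0,0,0],[-1,4,0,0,0]]'|grep -E 'pos|force'
```

```text
tool_pos: [0.463, -0.3537, 0.2125]
contact_force: [-1.1, -0.3, 1.3]
grip_force: 0.6
tool_pos: [0.4705, -0.3545, 0.2124]
contact_force: [-1.3, -0.8, 0.7]
grip_force: 0.6
tool_pos: [0.4725, -0.3549, 0.2123]
contact_force: [-11.6, -0.0, 7.1]
grip_force: 5.5
```

```bash
python3 -m crank '[[-1,3,0,0,0],[-1,3,0,0,0],[-1,3,0,0,0]]'|grep -E 'pos|force';python3 -m crank '[[-1,3,0,0,0],[-1,3,0,0,0],[-1,3,0,0,0]]'|grep -E 'pos|force'
```

```text
tool_pos: [0.4736, -0.3553, 0.2123]
contact_force: [-21.3, 0.2, 13.1]
grip_force: 11.0
tool_pos: [0.4747, -0.3555, 0.2122]
contact_force: [-33.5, 0.8, 19.3]
grip_force: 16.6
```

Shut, with a firm stop. I back off, rise, and check everything before pressing start.

```bash
python3 -m crank '[[-1,-20,0,0,0],[-1,-45,0,0,0],[-1,-45,0,-40,0],[-1,-45,0,-80,0],[-1,-45,0,-120,0],[-1,-45,0,-150,0],[-1,-45,0,-150,0],[-1,-45,0,-150,0]]'|grep -E 'pos|force'; python3 - <<'E'
from h import *
C=cal('top');p,d=vision.read_camera('top');cv2.imwrite('pics/t4.png',p[:,:,::-1]);crop(p,195,90,425,255,3.4,'pics/t4c.png');W=cloud(C,d)
print('handle');rect(C,W,(340,200,410,240),.03,.056,.049,20)
C=cal('wrist');p,d=vision.read_camera('wrist')
m=(p[...,1].astype(int)>p[...,0]+40)&(p[...,1].astype(int)>p[...,2]+30);W=cloud(C,d);m&=(W[...,2]>.09)
ys,xs=np.nonzero(m);print('btn',len(xs),xs.mean(),ys.mean(),plane(C,[(xs.mean(),ys.mean())],.102),np.median(W[m][:,2]))
to((.612,-.315,.30,-.11))
E
```

```text
tool_pos: [0.4355, -0.3508, 0.3644]
contact_force: [0.3, -0.1, 0.6]
grip_force: 0.0
handle
px 351 205 c [ 0.5297 -0.2705] mean [ 0.5303 -0.271 ] size 48 7 ang 83.4 n 30 zmed 0.0415
btn 342 202.61111111111111 7.953216374269005 [[ 0.59728523 -0.31505828  0.102     ]] 0.10091548349628127
t 31.37 pos [ 0.4351 -0.3503  0.3613] yaw -0.1103 tilt 0.1 q6 0.87 F [-0.4 -0.3 -0.1] open -0.0 grip 0.0
to [ 0.612 -0.315  0.3   -0.11 ] ->  [172.  -54.5  61.2] roll -0.0 rows 4.6 0.0
```

View pics/t4c.png

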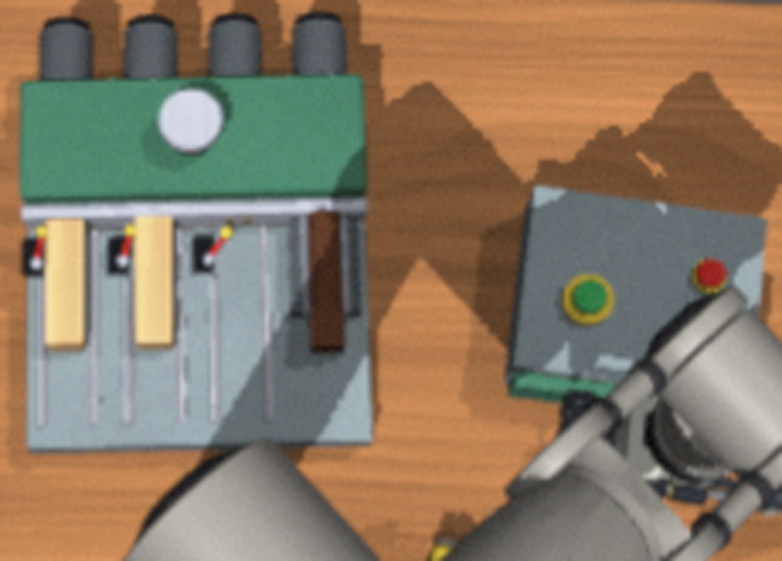

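Both rails (crop 64,285 and 154,283) and the leg (327,280) are seated, the levers are aside, and the drawer is flush with the cabinet. I check their rear ends numerically while moving above the green button.

```bash
python3 -m crank '[[-1,172,-54,20,0],[-1,172,-54,20,0],[-1,172,-54,20,0],[-1,172,-54,40,0],[-1,172,-54,60,0],[-1,172,-54,60,0],[-1,172,-54,60,0],[-1,172,-54,60,0]]'|grep -E 'pos|force'; python3 - <<'E'
from h import *
C=cal('top')
def inv(P):
    c,s=np.cos(M[2]),np.sin(M[2]); d=P[:,:2]-M[:2]; return (np.c_[c*d[:,0]+s*d[:,1],-s*d[:,0]+c*d[:,1]]*1000).round(1)
g=lambda x,y:(195+x/3.4-.35,90+y/3.4-.35)
print('rails rear/front exp -25,95',inv(plane(C,[g(65,348),g(155,346),g(65,219),g(154,216)],.084)),'leg -35',inv(plane(C,[g(327,351),g(323,211)],.0935)),'plate',inv(plane(C,[g(110,217),g(270,211)],.086)))
to((.612,-.315,.282,-.11),(.612,-.315,.272,-.11))
E
```

```text
tool_pos: [0.6118, -0.316, 0.3012]
contact_force: [-0.2, -1.0, -0.6]
grip_force: 0.0
rails rear/front exp -25,95 [[-30.4 119.1]
 [-30.2  36.9]
 [ 92.6 119.5]
 [ 93.9  37. ]] leg -35 [[ -40.3 -119.7]
 [  92.6 -119.5]] plate [[ 93.1  77.6]
 [ 96.  -70.6]]
t 32.03 pos [ 0.6118 -0.316   0.3012] yaw -0.1103 tilt 0.14 q6 1.09 F [-0.2 -1.  -0.6] open 0.0007 grip 0.0
to [ 0.612 -0.315  0.282 -0.11 ] ->  [ 0.2 -1.  19.2] roll -0.0 rows 0.5 0.0
to [ 0.612 -0.315  0.272 -0.11 ] ->  [ 0.2 -1.  29.2] roll -0.0 rows 0.2 0.0
```

All the readings show the same −3.6 mm camera bias, so everything is consistently home. I press start in steps, then release.

```bash
python3 -m crank '[[-1,0,-1,10,0],[-1,0,-1,20,0],[-1,0,-1,24,0],[-1,0,-1,24,0]]'|grep -E 'pos|force'; python3 -m crank '[[-1,0,0,3,0],[-1,0,0,3,0],[-1,0,0,3,0]]'|grep -E 'pos|_force';python3 -m crank '[[-1,0,0,3,0],[-1,0,0,3,0],[-1,0,0,3,0]]'|grep -E 'pos|_force'
```

```text
tool_pos: [0.6116, -0.3153, 0.2778]
contact_force: [-1.7, 0.5, 2.1]
grip_force: 1.4
tool_pos: [0.612, -0.3152, 0.276]
contact_force: [-2.4, -0.7, 4.2]
grip_force: 1.9
tool_pos: [0.6122, -0.3151, 0.2742]
contact_force: [-4.6, -0.8, 10.9]
grip_force: 5.4
```

```bash
python3 -m crank '[[-1,0,0,2,0],[-1,0,0,3,0],[-1,0,0,3,0],[-1,0,0,3,0]]'|grep -E 'pos|_force';python3 -m crank '[[-1,0,0,-20,0],[-1,0,0,-60,0],[-1,0,0,-110,0],[-1,0,0,-110,0],[-1,0,0,-110,0],[-1,0,0,-110,0]]'|grep -E 'pos|_force'; python3 - <<'E'
from h import *
C=cal('top');p,d=vision.read_camera('top');W=cloud(C,d)
print('rails');rect(C,W,(195,140,310,222),.074,.1,.084,100)
print('btn z',np.median(W[175:180,366:371,2]))
E
```

```text
tool_pos: [0.6121, -0.315, 0.2739]
contact_force: [-9.6, 2.6, 24.3]
grip_force: 12.0
tool_pos: [0.6124, -0.3146, 0.3794]
contact_force: [-0.1, -0.1, -0.9]
grip_force: 0.0
rails
px 249 165 c [0.6302 0.0471] mean [0.6433 0.0546] size 316 153 ang -88.2 n 1869 zmed 0.0851
btn z 0.5890072036974049
```

```bash
python3 - <<'E'
from h import *
p,d=vision.read_camera('top');a=cv2.imread('pics/t4.png')[:,:,::-1]
D=cv2.absdiff(p,a).max(2)[148:218,200:306]; print((D>50).sum(), np.argwhere(D>50)[:6])
from cell import ticket
if (D>50).sum()<600: print(ticket.hand_in())
E
```

```text
807 [[ 0 86]
 [ 0 87]
 [ 0 88]
 [ 0 89]
 [ 0 90]
 [ 0 91]]
```

```bash
python3 - <<'E'
from h import *
p,d=vision.read_camera('top');a=cv2.imread('pics/t4.png')[:,:,::-1]
D=cv2.absdiff(p,a).max(2)
print('rails',(D[148:218,200:255]>50).sum(),'leg area',(D[148:218,280:306]>50).sum())
W=cloud(cal('top'),d); m=(W[...,2]>.074)&(W[...,2]<.1); m[:155]=0; m[222:]=0
for c in ((205,222),(230,250),(280,300)):
    ys,xs=np.nonzero(m[:,c[0]:c[1]]); print(c,len(ys),ys.max(),np.round([xs.mean()+c[0]],1))
crop(p,195,90,425,255,3.4,'pics/t5.png')
E
```

```text
rails 125 leg area 195
(205, 222) 414 192 [213.]
(230, 250) 413 191 [238.9]
(280, 300) 445 193 [289.7]
```

```bash
python3 -c "
from cell import ticket
print(ticket.hand_in())"
```

```text
the job is handed in; nothing more can be done
None
```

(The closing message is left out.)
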